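Set the stop collar on the vessel stand with the setting fork

ROBOT

A 6-joint arm with a two-finger parallel gripper is mounted at the origin on the work surface. World frame = base frame: x ahead of the robot, y to its left, z up, the work surface at z = 0. Lengths are in m, angles in rad, forces in N, time in s.
With the tool pointing down it reaches from about 0.35 to 0.85 m from the base axis. Payload 8.1 kg.
Tool frame: the origin (TCP) lies at the very end of the fingers, on their centre line; the grasp point (between the pads) lies 19 mm behind it; z points along the fingers, y is the line along which they close (so a half turn about z gives the same grasp; the last joint's range is limited). The gripper opens to 93 mm and grips with 3 to 60 N. Pads are 15 mm wide; open, the fingers measure 128 mm over their backs; the gripper's body (75 mm by 188 mm) begins 65 mm behind the grasp point.
Start: joints at [-0.085, 0.13, 1.488, -0, 1.523, -0.085], TCP at [0.6, 0, 0.219] pointing down, gripper open.
Joint ranges: [-2.96, 2.96], [-0.89, 2.26], [0.02, 2.5], [-1.34, 4.48], [0, 2.73], [-2.66, 2.66]. Speed limits (rad/s): [2.39, 2.39, 2.79, 3.14, 3.14, 3.14].

INTERFACE

Orientations are given as a rotation vector (axis times angle).
In Python, from plant import monitor, eyes, ticket gives the robot as it stands.
- The arm moves only by the tool arm_command, never from a script. Its argument "deltas" is a list that holds one entry, the list of rows, each a list of 6 numbers: the shift along the world's x, y, z in cm, then the turn, a rotation vector about the world's x, y, z in degrees. In form: [[[tx, ty, tz, rx, ry, rz], ...]]. A call has 1 to 12 rows; each row shifts and turns the commanded pose from where the row before left it; what a row does not reach is not made up. A row lasts 1/12 s, in which the tool goes at most 41.7 mm and 7.16 degrees, less where a joint would pass 70% of its speed; a pose out of reach is approached as far as the arm can. A call is refused whole if a number of a shift passes 4.17 or a number of a turn 7.16, either way. A call with a gripper value outside its range is refused whole. "gripper" is the opening, from -1 (shut) to 1 (fully open), set as the call begins (left out, the last holds). The fingers move at their own pace and stop on an object; "squeeze" is the grip in N (left out, the last holds). Time passes only in rows, so rows that do not move let the fingers close. It gives the time, the measured TCP pose, the force, the opening and the grip force at its end, in the units of the state.
- monitor.read_state(): the state, without advancing time (a new reading comes with each control period).
- eyes.read_camera(name): name is "scene" or "side" or "wrist"; returns the picture (480x640x3 uint8, blue, green, red); there is no depth.
- eyes.camera_model(name): a dict with "fx", "fy", "cx", "cy" (pixels), "rvec" (rotation vector, rad) and "tvec" (3), from world to camera coordinates, as OpenCV has them. Camera axes: x right, y down, z forward; pixel columns grow to the right and rows downward; lengths in m; the calibration is good to about 2 mm. A picture is of the moment at which its call begins: read the wrist's pose just before it. camera_model takes no time and is no camera call; for the wrist camera it gives the pose at the moment of the call.
- ticket.close_job(): hands the job in; it is judged then, once.
The state is a dict: "t": time; "q": joint angles; "dq": joint speeds; "joint_torque": joint torques, N m; "tool_pos": TCP position; "orientation": TCP orientation; "force": force on the tool from outside, world axes, zero at the start; "wrist_torque": the same for the moment, N m; "opening": finger opening in m; "gripper_force": force on a finger pad.
Only numpy, scipy, OpenCV 4.12 (cv2) and the standard library are available. Lean on these libraries where they do the work, as an engineer would, in place of code of your own. Each camera call takes 0.05 s, during which the arm holds its last target. There are 200 camera calls.

TASK

Set the stop collar of the vessel stand to the height of the orange setting fork: stand the fork on the stand's round foot with its slot pushed fully home against the threaded post, under the raised collar, then spin the knurled collar down (clockwise from above) until it sits snug on the fork and nips it, without screwing it down hard. Leave the fork nipped in place, let go, and leave everything else on the bench where it is.

Things in the scene. Friction and masses are not known exactly. Their poses are not given: they have to be found in the camera images.
- stand: Vessel stand, fixed to the bench: a dark blue round foot, 130 mm across and 10 mm thick, with an upright steel threaded post, 16 mm in diameter, at its centre, whose top is 120 mm above the bench. Origin: centre of the foot's underside, on the post's axis; z up.
- post_foot (a point): The point on the post's axis at the top face of the stand's foot, 10 mm above the bench.
- collar: Stop collar on the post: a black knurled drum with an orange line, 44 mm in diameter, 24 mm tall, over a springy aluminium landing ring, 34 mm across. Origin: 12 mm under the drum, on the post's axis; x, y turn with it. The ring's lower face lies up to 2.5 mm above or below the origin, never the same: its touch must be felt. The origin starts 7 to 11 mm above a fork stood on the foot.
- collar_grip (a point): Centre of the collar's knurled drum, on the post's axis, 24 mm above the collar's origin: the height to grip, from above. The drum reaches 12 mm above and below this point. Snug on the fork is 2 to 25 N; more is screwed down too hard.
- post_top (a point): Top end of the post. Right-hand fast thread: the collar sinks 24 mm per clockwise turn from above (3.8 mm per rad), only by turning: a gripper must sink with it. A drag of 0.08 N m holds it where left; at rest it can leave a torque of either sign in the wrist, so watch its change. From first touch the ring presses the fork 7.6 N more per 0.1 rad, 0.038 N m or more per 10 N.
- fork_orange: Orange setting fork, loose, 0.16 kg, 40 mm tall, flat on the bench. Origin: on its underside, where the post's axis lies when fully home; z up. Slot 22 mm wide, open to local +x, closed end at x = -8 mm; prong tips x = +18 mm, 40 mm wide outside. A 16 mm wide bar handle runs from x = -26 to -105 mm; black stripes round x = -70 mm, where to pinch it across its width (local y) from above.
- fork_blue: Blue setting fork of the same plan but 30 mm tall: the wrong one, to be left alone. Origin and axes as for the orange one. The two forks may have swapped places.
- media_bottle: Glass bottle with a blue cap, 70 mm in diameter, 150 mm tall; leave alone. Origin: centre of its underside.
- beaker: Clear plastic beaker, 76 mm in diameter, 95 mm tall; leave alone. Origin: centre of its underside.
- sample_jar: Small white jar, 44 mm in diameter, 45 mm tall; leave alone. Origin: centre of its underside.
- carrier_ring: Flat orange carrier ring, 130 mm across, 10 mm thick, lying on the bench; leave alone. Origin: centre of its underside.

How it is judged:
By the outcome, as a careful person would: the job done as asked, in the order asked, and still so for the second after the job is handed in, with the robot touching nothing.
It also fails if it takes over 72 s, if anything falls off the work surface, if the arm or the gripper's body presses on something with over 40 N, if the wrist force passes 120 N, or if a joint passes its speed limit or range.

## Working session

There is one attempt and no reset: what is moved stays moved. The work goes in short steps, Python scripts to look and compute and a tool call to move; the robot and the scene stay as the last step left them, time stands still between calls to the robot, and variables do not carry over. Pictures are saved under pics/ and viewed, at most 10 in all, crops included, and the job is handed in when it is done.

Besides the shell and the picture viewer there is one more tool, called after "Call:" by a JSON object that holds its "api" and its "payload", one argument or row to a line. arm_command: Moves the arm, as the interface text tells. Its arguments: {"type":"object","properties":{"deltas":{"type":"array"},"gripper":{"type":"number"},"squeeze":{"type":"number"}},"required":["deltas"]}

```bash
mkdir -p pics
cat > h.py <<'E'
import numpy as np, cv2
from plant import monitor, eyes, ticket
def cam(n):
    m=eyes.camera_model(n); R=cv2.Rodrigues(np.array(m["rvec"],float))[0]; t=np.array(m["tvec"],float).ravel()
    K=np.array([[m["fx"],0,m["cx"]],[0,m["fy"],m["cy"]],[0,0,1]]); return K,R,t
def proj(c,P):
    K,R,t=c; p=(K@(R@np.atleast_2d(P).T+t[:,None])); return (p[:2]/p[2]).T
def ray(c,uv):
    K,R,t=c; d=R.T@np.linalg.solve(K,np.array([uv[0],uv[1],1.])); return -R.T@t,d/np.linalg.norm(d)
def onz(c,uv,z):
    o,d=ray(c,uv); return o+d*(z-o[2])/d[2]
def tri(obs):
    A=np.zeros((3,3));b=np.zeros(3)
    for c,uv in obs:
        o,d=ray(c,uv);M=np.eye(3)-np.outer(d,d);A+=M;b+=M@o
    return np.linalg.solve(A,b)
E
python3 - <<'E'
from h import *
s=monitor.read_state();print({k:np.round(v,3) for k,v in s.items()})
for n in ("scene","side","wrist"):
    c=cam(n); im=eyes.read_camera(n); cv2.imwrite(f"pics/{n}0.png",im); K,R,t=c; print(n,np.round(-R.T@t,3),np.round(R[2],3),K[0,0])
E
```

```text
{'t': np.float64(0.0), 'q': array([-0.085,  0.131,  1.489, -0.   ,  1.523, -0.085]), 'dq': array([-0.001,  0.   , -0.001,  0.002, -0.001,  0.002]), 'joint_torque': array([-2.0000e-03, -5.5985e+01, -4.9176e+01,  7.7000e-02,  3.6000e-02,
       -0.0000e+00]), 'tool_pos': array([0.599, 0.   , 0.218]), 'orientation': array([-2.22e+00, -2.22e+00,  2.00e-03]), 'force': array([ 0.434, -0.256,  0.581]), 'wrist_torque': array([-0.03 ,  0.041, -0.061]), 'gripper_force': np.float64(0.0), 'opening': np.float64(0.093)}
scene [ 1.027 -0.643  0.712] [-0.405  0.676 -0.616] 600.2055862653805
side [0.581 0.745 0.688] [ 0.048 -0.792 -0.609] 515.266878819481
wrist [0.599 0.082 0.384] [-0.002 -0.294 -0.956] 357.12092108714813
```

View pics/scene0.png

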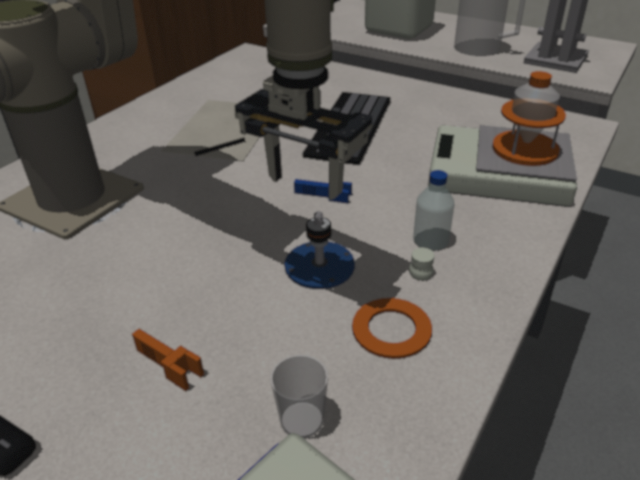

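View pics/side0.png

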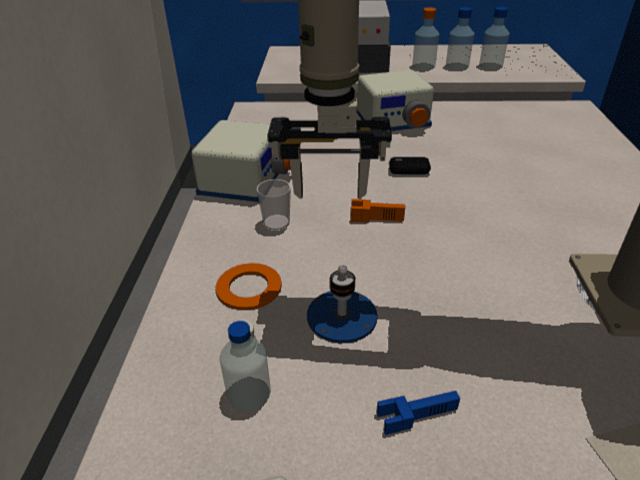

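The scene view has the orange fork near (170,358) and the stand foot near (320,265). The side view has them at (377,211) and (342,315). The fork's slot opens toward +x, and the blue fork is on the +y side. Next I'll fit the fork's silhouette and the stand in both views.

```bash
cat > fit.py <<'E'
from h import *
from scipy.optimize import minimize
PL=[np.array(q)/1e3 for q in ([[-26,-20],[-8,-20],[-8,20],[-26,20]],[[-8,-20],[18,-20],[18,-11],[-8,-11]],[[-8,11],[18,11],[18,20],[-8,20]],[[-105,-8],[-26,-8],[-26,8],[-105,8]])]
def sil(c,p,roi,h=.04,S=6):
    x,y,z,a=p; u0,v0,w,hh=roi; m=np.zeros((hh*S,w*S),np.uint8)
    R=np.array([[np.cos(a),-np.sin(a)],[np.sin(a),np.cos(a)]])
    for q in PL:
        q=q@R.T+[x,y]; P=np.vstack([np.c_[q,np.full(4,z)],np.c_[q,np.full(4,z+h)]])
        uv=(proj(c,P)-[u0,v0]+.5)*S
        cv2.fillConvexPoly(m,cv2.convexHull(np.round(uv).astype(np.int32)),255)
    return cv2.resize(m,(w,hh),interpolation=cv2.INTER_AREA)/255.
def omask(im):
    hsv=cv2.cvtColor(im,cv2.COLOR_BGR2HSV); 
    return ((hsv[...,0]<14)&(hsv[...,1]>150)&(hsv[...,2]>40)).astype(np.uint8)
def fitfork(views,p0,free=(0,1,2,3)):
    # views: (cam, mask roi, roi)
    free=list(free)
    def f(d):
        p=np.array(p0,float); p[free]+=np.array(d)*np.array([.01,.01,.01,.1])[free]
        return sum(np.abs(cv2.GaussianBlur(sil(c,p,r)-m,(0,0),1.)).sum() for c,m,r in views)
    best=None
    d=np.zeros(len(free))
    for k in range(3):
        s=np.vstack([d]+[d+e*(1.,.4,.15)[k] for e in np.eye(len(free))])
        r=minimize(f,d,method="Nelder-Mead",options=dict(initial_simplex=s,maxiter=200,xatol=1e-3)); d=r.x
    p=np.array(p0,float); p[free]+=d*np.array([.01,.01,.01,.1])[free]; return p,r.fun
E
python3 - <<'E'
from fit import *
I={n:cv2.imread(f"pics/{n}0.png") for n in("scene","side")}; C={n:cam(n) for n in I}
roi={"scene":(120,315,100,85),"side":(340,185,75,50)}
V=[];crops=[]
for n in I:
    u,v,w,h=roi[n]; m=omask(I[n][v:v+h,u:u+w]); m=cv2.morphologyEx(m,cv2.MORPH_CLOSE,np.ones((5,5),np.uint8)) if 0 else m
    V.append((C[n],m.astype(float),roi[n])); crops.append(cv2.resize(np.vstack([I[n][v:v+h,u:u+w],cv2.cvtColor(m*255,cv2.COLOR_GRAY2BGR)]),None,fx=4 if n=="side" else 3,fy=4 if n=="side" else 3,interpolation=cv2.INTER_CUBIC))
g=onz(C["scene"],(178,365),.02); print("guess",g)
for fr in ((0,1,3),(0,1,2,3)):
    for views in (V,V[:1],V[1:]):
        if len(views)<2 and fr!=(0,1,3): continue
        p,e=fitfork(views,[g[0],g[1],0,0.],fr); print(np.round(p,4),round(e,1),[x[1].sum() for x in views])
# foot
for n,(u,v,w,h) in dict(scene=(270,225,100,75),side=(295,280,95,70)).items():
    hsv=cv2.cvtColor(I[n],cv2.COLOR_BGR2HSV)[v:v+h,u:u+w]; m=((hsv[...,0]>95)&(hsv[...,0]<130)&(hsv[...,1]>120)).astype(np.uint8)
    cn=max(cv2.findContours(m,0,1)[0],key=cv2.contourArea); e=cv2.fitEllipse(cv2.convexHull(cn)); uv=np.array(e[0])+[u,v]
    print(n,"foot ell",uv,e[1], onz(C[n],uv,.007))
    crops.append(cv2.resize(I[n][v-30:v+h,u:u+w],None,fx=3,fy=3,interpolation=cv2.INTER_CUBIC))
H=max(c.shape[0] for c in crops)
out=np.hstack([cv2.copyMakeBorder(c,0,H-c.shape[0],0,4,0) for c in crops]); s=min(800/out.shape[1],600/out.shape[0]); cv2.imwrite("pics/crops.png",cv2.resize(out,None,fx=s,fy=s,interpolation=cv2.INTER_AREA))
E
```

```text
guess [ 0.52709854 -0.24870035  0.02      ]
[ 0.5404 -0.2521  0.     -0.1447] 661.4 [np.float64(1586.0), np.float64(911.0)]
[ 0.5388 -0.2508  0.     -0.1434] 420.9 [np.float64(1586.0)]
[ 0.5406 -0.2522  0.     -0.0468] 194.8 [np.float64(911.0)]
[ 0.5401 -0.252   0.0023 -0.1457] 647.8 [np.float64(1586.0), np.float64(911.0)]
scene foot ell [319.2395668  264.40222931] (45.55759048461914, 67.56499481201172) [0.58118842 0.06846418 0.007     ]
side foot ell [341.56689835 315.99985123] (52.144718170166016, 69.55000305175781) [0.57729334 0.07616753 0.007     ]
```

View pics/crops.png

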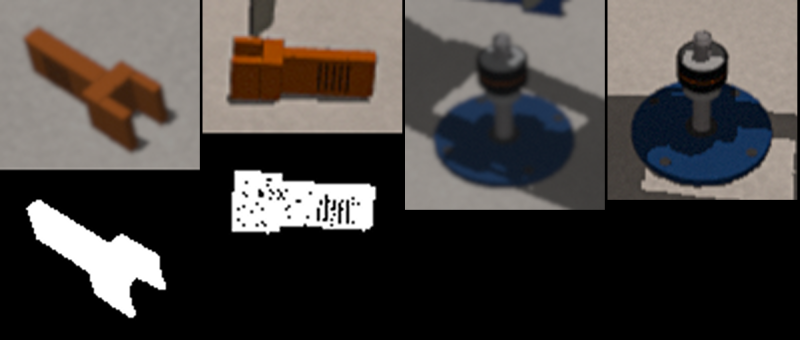

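The crops show the fork at yaw about -0.05 to -0.14 rad with its slot toward +x, and the stand's post upright. I'll hover over the fork and look with the wrist camera.

Call:
{"api": "arm_command", "payload": {
  "deltas": [
    [[-1.0, -2.0, 0, 0, 0, 7], [-1.0, -2.0, 0, 0, 0, 7], [-1.0, -2.0, 0, 0, 0, 7], [-1.0, -2.0, 0, 0, 0, 7], [-1.0, -2.0, 0, 0, 0, 7], [-1.0, -2.0, 0, 0, 0, 7], [-1.0, -2.0, 0, 0, 0, 7], [-1.0, -2.0, 0, 0, 0, 7], [-1.0, -2.0, 0, 0, 0, 7], [-1.0, -2.0, 0, 0, 0, 7], [-1.0, -2.0, 0, 0, 0, 7], [-1.0, -2.0, 0, 0, 0, 7]]
  ],
  "gripper": 1
}}

```text
t: 1.15
tool_pos: [0.4792, -0.2408, 0.2183]
orientation: [-0.155, -3.137, -0.0]
force: [0.1, -0.8, -0.6]
opening: 0.093
gripper_force: 0.0
```

Call:
{"api": "arm_command", "payload": {
  "deltas": [
    [[-1, -0.5, -2, 0, 0, 0], [-1, -0.3, -2, 0, 0, 0], [0, 0, 0, 0, 0, 0], [0, 0, 0, 0, 0, 0], [0, 0, 0, 0, 0, 0]]
  ]
}}

```text
t: 1.57
tool_pos: [0.4606, -0.2479, 0.1796]
orientation: [0.164, 3.136, -0.0]
force: [-0.2, 0.4, 0.1]
opening: 0.0929
gripper_force: 0.0
```

Run:
```python
from fit import *
s=monitor.read_state(); print(s["t"],s["tool_pos"],s["orientation"],np.round(s["q"],3))
c=cam("wrist"); im=eyes.read_camera("wrist"); np.savez("w1.npz",K=c[0],R=c[1],t=c[2],im=im)
I={n:eyes.read_camera(n) for n in("scene","side")}; C={n:cam(n) for n in I}
ov=im.copy()
for p in ([.5404,-.2521,0,-.1],):
    R=np.array([[np.cos(p[3]),-np.sin(p[3])],[np.sin(p[3]),np.cos(p[3])]])
    for q in PL:
        for z,col in ((0,(255,0,0)),(.04,(0,255,0))):
            cv2.polylines(ov,[np.int32(np.round(proj(c,np.c_[q@R.T+p[:2],np.full(4,z)])))],True,col,1)
cv2.imwrite("pics/w1.png",ov)
for n in I: cv2.imwrite(f"pics/{n}1.png",I[n])
```

```text
1.5667 [ 0.46063871 -0.24786906  0.17958077] [ 1.64363294e-01  3.13648670e+00 -3.18361186e-04] [-0.592 -0.058  1.752  0.     1.446 -2.058]
```

View pics/w1.png

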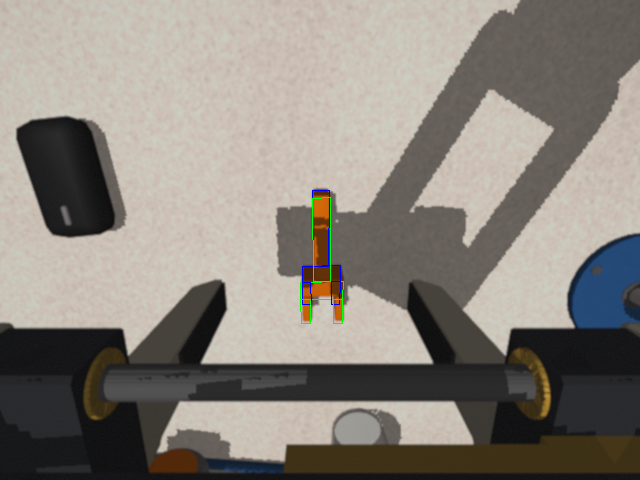

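The wrist view shows the fork's handle up (from (321,192)) and prongs down (to (322,322)). The overlay agrees to within about 2 px. I'll refine with a three-view fit.

Run:
```python
from fit import *
d=np.load("w1.npz"); cw=(d["K"],d["R"],d["t"]); 
def mk(im,c,roi):
    u,v,w,h=roi; hsv=cv2.cvtColor(im,cv2.COLOR_BGR2HSV)[v:v+h,u:u+w]
    m=((hsv[...,0]<16)&(hsv[...,1]>110)).astype(np.uint8); m=cv2.morphologyEx(m,cv2.MORPH_CLOSE,np.ones((3,3),np.uint8)); return (c,m.astype(float),roi)
W=mk(d["im"],cw,(290,170,66,170))
S=mk(cv2.imread("pics/scene0.png"),cam("scene"),(120,315,100,85)); D=mk(cv2.imread("pics/side0.png"),cam("side"),(340,185,75,50))
p0=[.5404,-.2521,0,-.1]
for nm,v,fr in (("w",[W],(0,1,3)),("wz",[W],(0,1,2,3)),("side",[D],(0,1,3)),("scene",[S],(0,1,3)),("w+d",[W,D],(0,1,2,3)),("all",[W,D,S],(0,1,2,3))):
    p,e=fitfork(v,p0,fr); print(nm,np.round(p,4),round(e),[x[1].sum() for x in v])
# foot in wrist? triangulate foot & post from scene/side: fit circle model of foot
```

```text
w [ 0.5394 -0.251   0.     -0.0853] 311 [np.float64(2988.0)]
wz [ 0.5421 -0.2509 -0.009  -0.0816] 201 [np.float64(2988.0)]
side [ 0.5398 -0.2517  0.     -0.0517] 75 [np.float64(1038.0)]
scene [ 0.5393 -0.2502  0.     -0.127 ] 314 [np.float64(1714.0)]
w+d [ 0.5399 -0.2509 -0.0008 -0.0824] 389 [np.float64(2988.0), np.float64(1038.0)]
all [ 5.392e-01 -2.509e-01 -4.000e-04 -8.570e-02] 763 [np.float64(2988.0), np.float64(1038.0), np.float64(1714.0)]
```

Call:
{"api": "arm_command", "payload": {
  "deltas": [
    [[0.3, 0.1, -3, 0, 0, 0.6], [0.3, 0.1, -3, 0, 0, 0.6], [0.3, 0.07, -3, 0, 0, 0], [0, 0, -3, 0, 0, 0], [0, 0, -2, 0, 0, 0], [0, 0, -1, 0, 0, 0], [0, 0, 0, 0, 0, 0], [0, 0, 0, 0, 0, 0], [0, 0, 0, 0, 0, 0]]
  ]
}}

```text
t: 2.47
tool_pos: [0.4705, -0.2461, 0.0307]
orientation: [0.131, 3.136, -0.002]
force: [-0.0, -0.2, -0.4]
opening: 0.0929
gripper_force: 0.0
```

Call:
{"api": "arm_command", "payload": {
  "deltas": [
    [[0, 0.1, -1, 0, 0, 0], [0, 0, -1, 0, 0, 0], [0, 0, 0, 0, 0, 0], [0, 0, 0, 0, 0, 0]]
  ]
}}

```text
t: 2.8
tool_pos: [0.4683, -0.2438, 0.0077]
orientation: [-0.131, -3.137, -0.001]
force: [-0.3, 0.9, -0.8]
opening: 0.0929
gripper_force: 0.0
```

Call:
{"api": "arm_command", "payload": {
  "deltas": [
    [[0, 0, 0, 0, 0, 0], [0, 0, 0, 0, 0, 0], [0, 0, 0, 0, 0, 0], [0, 0, 0, 0, 0, 0], [0, 0, 0, 0, 0, 0], [0, 0, 0, 0, 0, 0], [0, 0, 0, 0, 0, 0], [0, 0, 0, 0, 0, 0], [0, 0, 0, 0, 0, 0], [0, 0, 0, 0, 0, 0]]
  ],
  "gripper": -1,
  "squeeze": 20
}}

```text
t: 3.63
tool_pos: [0.469, -0.2443, 0.0086]
orientation: [-0.132, -3.139, 0.0]
force: [0.1, 1.3, -0.1]
opening: 0.0308
gripper_force: 0.0
```

Call:
{"api": "arm_command", "payload": {
  "deltas": [
    [[0, 0, 0, 0, 0, 0], [0, 0, 0, 0, 0, 0], [0, 0, 0, 0, 0, 0], [0, 0, 0, 0, 0, 0], [0, 0, 0, 0, 0, 0]]
  ]
}}

```text
t: 4.05
tool_pos: [0.469, -0.2443, 0.0086]
orientation: [-0.132, -3.139, -0.0]
force: [-0.4, 0.4, -0.9]
opening: 0.016
gripper_force: 20.0
```

Call:
{"api": "arm_command", "payload": {
  "deltas": [
    [[0, 0, 1, 0, 0, 0], [0, 0, 2, 0, 0, 0], [0, 0, 2, 0, 0, 0], [0, 0, 3, 0, 0, 0], [0, 0, 0, 0, 0, 0], [0, 0, 0, 0, 0, 0], [0, 0, 0, 0, 0, 0], [0, 0, 0, 0, 0, 0]]
  ]
}}

```text
t: 4.72
tool_pos: [0.468, -0.2437, 0.0873]
orientation: [-0.131, -3.137, -0.002]
force: [-0.6, -0.6, -1.7]
opening: 0.016
gripper_force: 20.0
```

Run:
```python
from h import *
for i in range(3):
    s=monitor.read_state(); print(s["t"],np.round(s["tool_pos"],4),np.round(s["orientation"],3),np.round(s["force"],2),s["opening"])
c=cam("wrist"); im=eyes.read_camera("wrist"); cv2.imwrite("pics/w2.png",im); np.savez("w2.npz",K=c[0],R=c[1],t=c[2],im=im)
for n in("scene","side"):cv2.imwrite(f"pics/{n}2.png",eyes.read_camera(n))
a=cv2.imread("pics/scene2.png")[170:310,240:400]; b=cv2.imread("pics/side2.png")[230:370,260:420]
cv2.imwrite("pics/st2.png",cv2.resize(np.hstack([a,b]),None,fx=2.5,fy=2.5,interpolation=cv2.INTER_CUBIC))
```

```text
4.7167 [ 0.468  -0.2437  0.0873] [-1.310e-01 -3.137e+00 -2.000e-03] [-0.64 -0.62 -1.71] 0.015995471089036543
4.7167 [ 0.468  -0.2437  0.0873] [-1.310e-01 -3.137e+00 -2.000e-03] [-0.64 -0.62 -1.71] 0.015995471089036543
4.7167 [ 0.468  -0.2437  0.0873] [-1.310e-01 -3.137e+00 -2.000e-03] [-0.64 -0.62 -1.71] 0.015995471089036543
```

View pics/st2.png

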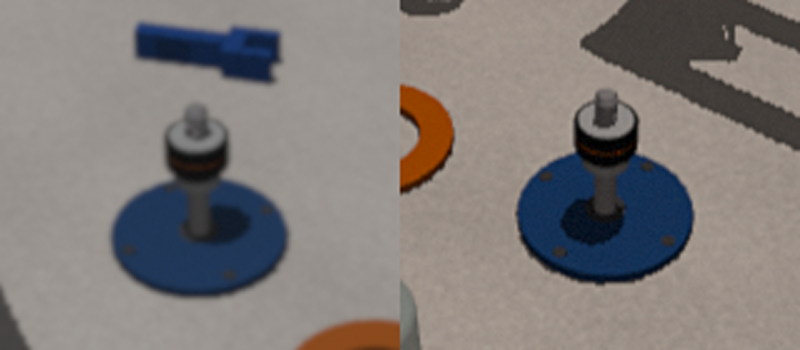

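The crop shows the stand clear of shadow, with post tops near scene (318,213) and side (342,268) and drums near (318,231) and (342,283). The blue fork hasn't moved.

Run:
```python
from h import *
from scipy.optimize import minimize
th=np.linspace(0,2*np.pi,72,endpoint=False); cs=np.c_[np.cos(th),np.sin(th)]
def cyl(c,x,y,z0,z1,r): 
    return cv2.convexHull(np.float32(proj(c,np.vstack([np.c_[cs*r+[x,y],np.full(72,z)] for z in(z0,z1)]))))[:,0]
V=[]
for n,(u,v,w,h) in dict(scene=(270,215,100,90),side=(290,270,110,85)).items():
    im=cv2.imread(f"pics/{n}2.png")[v:v+h,u:u+w]; hsv=cv2.cvtColor(im,cv2.COLOR_BGR2HSV)
    m=((hsv[...,0]>95)&(hsv[...,0]<130)&(hsv[...,1]>110)).astype(np.uint8)
    cn=max(cv2.findContours(m,0,1)[0],key=cv2.contourArea); hu=cv2.convexHull(cn); M=np.zeros_like(m); cv2.fillConvexPoly(M,hu,1); V.append((cam(n),M.astype(float),(u,v,w,h)))
def cost(p,views,S=8):
    e=0
    for c,M,(u,v,w,h) in views:
        m=np.zeros((h*S,w*S),np.uint8); cv2.fillConvexPoly(m,np.int32(np.round((cyl(c,p[0],p[1],p[2],p[2]+.01,.065)-[u,v]+.5)*S)),255)
        e+=np.abs(cv2.resize(m,(w,h),interpolation=cv2.INTER_AREA)/255.-M).sum()
    return e
for nm,vv in(("scene",V[:1]),("side",V[1:]),("both",V)):
    f=(lambda d:cost([.58+d[0]*.01,.072+d[1]*.01,0 if len(vv)<2 else d[2]*.01],vv))
    k=3 if len(vv)>1 else 2
    r=minimize(f,np.zeros(k),method="Nelder-Mead",options=dict(initial_simplex=np.vstack([np.zeros(k),np.eye(k)]),xatol=1e-3)); print(nm,np.round(r.x*.01+np.array([.58,.072,0])[:k],4),r.fun,[x[1].sum() for x in vv])
C={n:cam(n) for n in("scene","side")}
print("top",tri([(C["scene"],(318.4,213.5)),(C["side"],(342.4,268.3))]),"drum",tri([(C["scene"],(318.4,230.8)),(C["side"],(342.4,282.8))]))
for n,uv in(("scene",(318.4,213.5)),("side",(342.4,268.3))): print(n,onz(C[n],uv,.12))
# wrist view stand?
d=np.load("w2.npz"); cw=(d["K"],d["R"],d["t"]); print(proj(cw,[[.58,.072,.01],[.58,.072,.12]]))
```

```text
scene [0.5761 0.0772] 375.1294117647059 [np.float64(2443.0)]
side [0.5773 0.0689] 156.37254901960785 [np.float64(2933.0)]
both [ 5.774e-01  6.970e-02 -2.000e-04] 576.2666666666667 [np.float64(2443.0), np.float64(2933.0)]
top [0.57807127 0.07257799 0.11756329] drum [0.57813868 0.07027709 0.08213932]
scene [0.58149583 0.06947071 0.12      ]
side [0.57684796 0.07451895 0.12      ]
[[726.67650612 350.79146987]
 [970.63290793 482.78509052]]
```

Call:
{"api": "arm_command", "payload": {
  "deltas": [
    [[-0.5, 3.1, 0, 0, 0, 0.5], [-0.5, 3.1, 0, 0, 0, 0.5], [-0.5, 3.1, 0, 0, 0, 0.5], [-0.5, 3.1, 0, 0, 0, 0.5], [-0.5, 3.1, 0, 0, 0, 0.5], [-0.5, 3.1, 0, 0, 0, 0.5], [-0.5, 3.1, 0, 0, 0, 0.5], [-0.5, 3.1, 0, 0, 0, 0.5], [-0.5, 3.1, 0, 0, 0, 0.4], [-0.3, 3.5, 0, 0, 0, 0.4]]
  ]
}}

```text
t: 5.7
tool_pos: [0.4199, 0.0708, 0.088]
orientation: [-0.0, -3.141, 0.0]
force: [0.1, -0.1, -1.7]
opening: 0.0157
gripper_force: 20.0
```

Call:
{"api": "arm_command", "payload": {
  "deltas": [
    [[0, 0, -1.5, 0, 0, 0], [0, 0, -1.5, 0, 0, 0], [0, 0, -1.5, 0, 0, 0], [0, 0, 0, 0, 0, 0], [0, 0, 0, 0, 0, 0], [0, 0, 0, 0, 0, 0], [0, 0, 0, 0, 0, 0]]
  ]
}}

```text
t: 6.28
tool_pos: [0.4218, 0.0695, 0.0446]
orientation: [0.001, 3.14, 0.0]
force: [0.3, -0.5, -0.9]
opening: 0.0159
gripper_force: 20.0
```

Run:
```python
from h import *
c=cam("wrist"); im=eyes.read_camera("wrist"); np.savez("w3.npz",K=c[0],R=c[1],t=c[2],im=im)
s=monitor.read_state(); print(s["t"],np.round(s["tool_pos"],4),np.round(s["orientation"],3))
th=np.linspace(0,2*np.pi,60); cs=np.c_[np.cos(th),np.sin(th)]
for r,z,col in((.065,.01,(0,255,0)),(.008,.12,(0,255,255)),(.022,.094,(255,255,0))):
    cv2.polylines(im,[np.int32(np.round(proj(c,np.c_[cs*r+[.5775,.0708],np.full(60,z)])))],True,col,1)
cv2.imwrite("pics/w3.png",im)
for n in("scene","side"):cv2.imwrite(f"pics/{n}3.png",eyes.read_camera(n))
```

```text
6.3333 [0.4219 0.0696 0.0447] [1.00e-03 3.14e+00 0.00e+00]
```

View pics/w3.png

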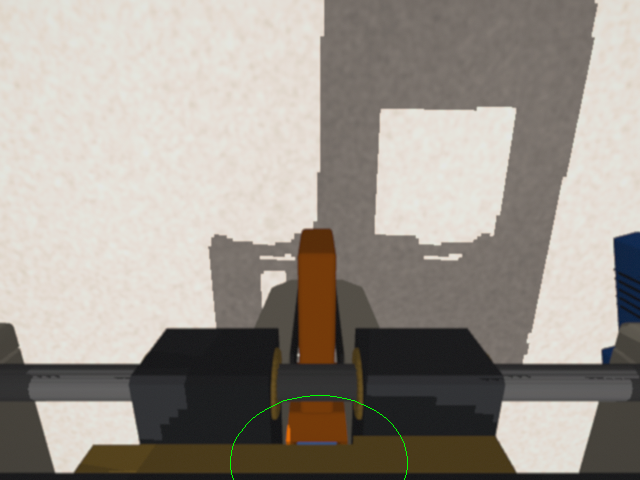

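The wrist view shows the fork held straight, with its handle up at (317,240). The gripper body hides the stand, so I'll use the side-view measurement of y ≈ 0.070. Lowering, then pushing in slowly.

Call:
{"api": "arm_command", "payload": {
  "deltas": [
    [[0, 0.03, -1.2, 0, 0, 0], [0, 0, -1.1, 0, 0, 0], [0.5, 0, 0, 0, 0, 0], [0.5, 0, 0, 0, 0, 0], [0.5, 0, 0, 0, 0, 0], [0.5, 0, 0, 0, 0, 0], [0.5, 0, 0, 0, 0, 0], [0, 0, 0, 0, 0, 0], [0, 0, 0, 0, 0, 0], [0, 0, 0, 0, 0, 0]]
  ]
}}

```text
t: 7.27
tool_pos: [0.4459, 0.07, 0.0207]
orientation: [0.0, -3.141, 0.0]
force: [-0.5, 0.7, -1.6]
opening: 0.0156
gripper_force: 20.0
```

Run:
```python
from fit import *
s=monitor.read_state(); print(s["t"],np.round(s["tool_pos"],4),np.round(s["force"],2),np.round(s["wrist_torque"],3))
I={n:eyes.read_camera(n) for n in("scene","side")}
for n in I: cv2.imwrite(f"pics/{n}4.png",I[n])
a=I["scene"][190:300,250:360]; b=I["side"][250:360,300:440]
cv2.imwrite("pics/st4.png",cv2.resize(np.hstack([a,b]),None,fx=3.2,fy=3.2,interpolation=cv2.INTER_CUBIC))
```

```text
7.2667 [0.4459 0.07   0.0207] [-0.5   0.7  -1.63] [ 0.104 -0.024  0.018]
```

View pics/st4.png

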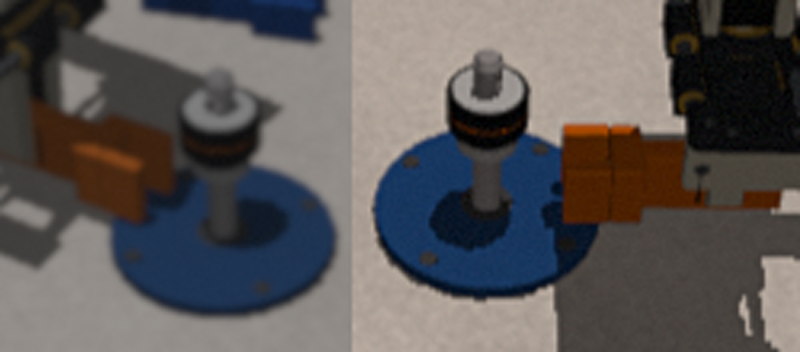

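The crops show the fork's prongs facing the post, level over the foot and under the collar. Advancing.

Call:
{"api": "arm_command", "payload": {
  "deltas": [
    [[0.7, 0, 0, 0, 0, 0], [0.7, 0, 0, 0, 0, 0], [0.7, 0, 0, 0, 0, 0], [0.7, 0, 0, 0, 0, 0], [0.7, 0, 0, 0, 0, 0], [0.7, 0, 0, 0, 0, 0], [0.7, 0, 0, 0, 0, 0], [0, 0, 0, 0, 0, 0], [0, 0, 0, 0, 0, 0]]
  ]
}}

```text
t: 8.12
tool_pos: [0.4953, 0.07, 0.0205]
orientation: [-0.0, -3.141, -0.0]
force: [0.0, -0.8, -1.1]
opening: 0.0162
gripper_force: 20.0
```

Call:
{"api": "arm_command", "payload": {
  "deltas": [
    [[0.2, 0, 0, 0, 0, 0], [0.2, 0, 0, 0, 0, 0], [0.2, 0, 0, 0, 0, 0], [0, 0, 0, 0, 0, 0]]
  ]
}}

```text
t: 8.45
tool_pos: [0.5013, 0.07, 0.0208]
orientation: [0.0, 3.141, 0.0]
force: [0.0, -0.1, -1.4]
opening: 0.0161
gripper_force: 20.0
```

Call:
{"api": "arm_command", "payload": {
  "deltas": [
    [[0.1, 0, 0, 0, 0, 0], [0.1, 0, 0, 0, 0, 0], [0.1, 0, 0, 0, 0, 0], [0, 0, 0, 0, 0, 0]]
  ]
}}

```text
t: 8.78
tool_pos: [0.5042, 0.07, 0.0207]
orientation: [0.0, 3.141, -0.0]
force: [0.8, 0.3, -1.3]
opening: 0.0161
gripper_force: 20.0
```

Call:
{"api": "arm_command", "payload": {
  "deltas": [
    [[0.1, 0, 0, 0, 0, 0], [0.1, 0, 0, 0, 0, 0], [0, 0, 0, 0, 0, 0]]
  ]
}}

```text
t: 9.03
tool_pos: [0.5062, 0.07, 0.0207]
orientation: [0.0, 3.141, 0.0]
force: [0.2, -0.1, -1.6]
opening: 0.0156
gripper_force: 20.0
```

Call:
{"api": "arm_command", "payload": {
  "deltas": [
    [[0.1, 0, 0, 0, 0, 0], [0, 0, 0, 0, 0, 0]]
  ]
}}

```text
t: 9.2
tool_pos: [0.5065, 0.07, 0.0204]
orientation: [0.0, -3.14, 0.0]
force: [-2.0, 0.0, -1.6]
opening: 0.0159
gripper_force: 20.0
```

Call:
{"api": "arm_command", "payload": {
  "deltas": [
    [[0.1, 0, 0, 0, 0, 0], [0, 0, 0, 0, 0, 0]]
  ]
}}

```text
t: 9.37
tool_pos: [0.5066, 0.07, 0.0201]
orientation: [0.0, -3.139, 0.0]
force: [-6.7, -0.8, 2.1]
opening: 0.0157
gripper_force: 20.0
```

Contact at x ≈ 0.5065, as predicted. Easing off, lowering onto the foot, then pushing home again.

Call:
{"api": "arm_command", "payload": {
  "deltas": [
    [[-0.2, 0, 0, 0, 0, 0], [0, 0, -0.1, 0, 0, 0], [0, 0, 0, 0, 0, 0]]
  ]
}}

```text
t: 9.62
tool_pos: [0.5062, 0.07, 0.0196]
orientation: [0.0, 3.141, 0.0]
force: [0.4, 0.5, -1.5]
opening: 0.0163
gripper_force: 20.0
```

Call:
{"api": "arm_command", "payload": {
  "deltas": [
    [[0, 0, -0.05, 0, 0, 0], [0, 0, 0, 0, 0, 0]]
  ]
}}

```text
t: 9.78
tool_pos: [0.5062, 0.07, 0.0192]
orientation: [0.0, 3.141, 0.0]
force: [-0.6, -0.2, -0.9]
opening: 0.016
gripper_force: 20.0
```

Call:
{"api": "arm_command", "payload": {
  "deltas": [
    [[0, 0, -0.05, 0, 0, 0], [0, 0, 0, 0, 0, 0]]
  ]
}}

```text
t: 9.95
tool_pos: [0.5061, 0.07, 0.0186]
orientation: [-0.0, 3.141, -0.0]
force: [0.5, 0.1, -1.1]
opening: 0.0159
gripper_force: 20.0
```

Call:
{"api": "arm_command", "payload": {
  "deltas": [
    [[0, 0, -0.05, 0, 0, 0], [0, 0, 0, 0, 0, 0]]
  ]
}}

```text
t: 10.12
tool_pos: [0.5061, 0.07, 0.0186]
orientation: [-0.0, 3.141, -0.0]
force: [-2.9, -0.0, 4.1]
opening: 0.016
gripper_force: 20.0
```

Call:
{"api": "arm_command", "payload": {
  "deltas": [
    [[0, 0, -0.05, 0, 0, 0], [0, 0, 0, 0, 0, 0]]
  ]
}}

```text
t: 10.28
tool_pos: [0.5062, 0.07, 0.0186]
orientation: [-0.0, 3.142, -0.0]
force: [-5.3, -0.1, 9.8]
opening: 0.0158
gripper_force: 20.0
```

Call:
{"api": "arm_command", "payload": {
  "deltas": [
    [[0, 0, 0.05, 0, 0, 0], [0.1, 0, 0, 0, 0, 0], [0, 0, 0, 0, 0, 0]]
  ]
}}

```text
t: 10.53
tool_pos: [0.5066, 0.0701, 0.0186]
orientation: [0.0, -3.14, 0.0]
force: [-6.6, -0.7, 9.2]
opening: 0.0162
gripper_force: 20.0
```

Call:
{"api": "arm_command", "payload": {
  "deltas": [
    [[-0.05, 0, 0, 0, 0, 0], [0, 0, 0, 0, 0, 0], [0, 0, 0, 0, 0, 0]]
  ]
}}

```text
t: 10.78
tool_pos: [0.5066, 0.07, 0.0186]
orientation: [-0.0, 3.141, 0.0]
force: [-3.9, -0.5, 6.3]
opening: 0.016
gripper_force: 20.0
```

Fork is down and home. Releasing it and lifting away.

Call:
{"api": "arm_command", "payload": {
  "deltas": [
    [[0, 0, 0, 0, 0, 0], [0, 0, 0, 0, 0, 0], [0, 0, 0, 0, 0, 0], [0, 0, 0, 0, 0, 0], [0, 0, 0, 0, 0, 0], [0, 0, 0, 0, 0, 0]]
  ],
  "gripper": 1
}}

```text
t: 11.28
tool_pos: [0.5065, 0.07, 0.018]
orientation: [0.0, -3.142, 0.0]
force: [-0.2, -0.3, 0.2]
opening: 0.0515
gripper_force: 0.0
```

Call:
{"api": "arm_command", "payload": {
  "deltas": [
    [[0, 0, 1, 0, 0, 0], [0, 0, 2, 0, 0, 0], [0, 0, 3, 0, 0, 0], [0, 0, 3, 0, 0, 0], [0, 0, 3, 0, 0, 0], [0, 0, 3, 0, 0, 0], [0, 0, 0, 0, 0, 0], [0, 0, 0, 0, 0, 0]]
  ]
}}

```text
t: 11.95
tool_pos: [0.5083, 0.0701, 0.1714]
orientation: [-0.0, 3.136, 0.0]
force: [-0.7, -0.2, -0.9]
opening: 0.0927
gripper_force: 0.0
```

Run:
```python
from h import *
s=monitor.read_state(); print(s["t"],np.round(s["tool_pos"],4),np.round(s["force"],2),np.round(s["q"],3),s["opening"])
I={n:eyes.read_camera(n) for n in("scene","side")}
for n in I: cv2.imwrite(f"pics/{n}5.png",I[n])
c=cam("wrist");W=eyes.read_camera("wrist");cv2.imwrite("pics/w5.png",W);np.savez("w5.npz",K=c[0],R=c[1],t=c[2],im=W)
a=I["scene"][190:300,250:360]; b=I["side"][250:360,300:440]
cv2.imwrite("pics/st5.png",np.vstack([cv2.resize(np.hstack([a,b]),None,fx=3.2,fy=3.2,interpolation=cv2.INTER_CUBIC)[:, :800],cv2.resize(W[240:480],(600,225))[:, :600] if 0 else np.zeros((1,800,3),np.uint8)]))
```

```text
11.95 [0.5083 0.0701 0.1714] [-0.7  -0.18 -0.86] [ 0.037 -0.085  1.793  0.     1.427 -1.534] 0.09268644353798304
```

View pics/st5.png

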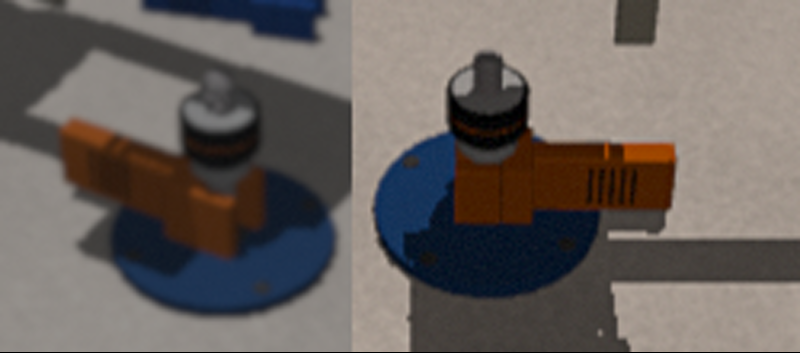

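The crops show the fork seated on the foot with its slot around the post and the collar just above it. Moving over the collar.

Call:
{"api": "arm_command", "payload": {
  "deltas": [
    [[1, 0, 0, 0, 0, 7], [1, 0, 0, 0, 0, 7], [1, 0, 0, 0, 0, 7], [1, 0, 0, 0, 0, 7], [1, 0, 0, 0, 0, 7], [1, 0, 0, 0, 0, 7], [1, 0, -1, 0, 0, 0], [0, 0, -1, 0, 0, 0], [0, 0, 0, 0, 0, 0], [0, 0, 0, 0, 0, 0], [0, 0, 0, 0, 0, 0]]
  ]
}}

```text
t: 13.02
tool_pos: [0.5755, 0.07, 0.1475]
orientation: [1.124, -2.932, -0.001]
force: [0.4, 0.4, 0.1]
opening: 0.0928
gripper_force: 0.0
```

Run:
```python
from h import *
s=monitor.read_state(); print(s["t"],np.round(s["tool_pos"],4),np.round(s["force"],2),np.round(s["wrist_torque"],3),np.round(s["orientation"],3),np.round(s["q"],3),s["opening"])
```

```text
13.0167 [0.5755 0.07   0.1475] [0.45 0.38 0.07] [ 0.13  -0.035  0.03 ] [ 1.124e+00 -2.932e+00 -1.000e-03] [ 0.033  0.121  1.629  0.     1.393 -2.271] 0.09279940987396297
```

Call:
{"api": "arm_command", "payload": {
  "deltas": [
    [[0.15, 0, -2, 0, 0, 0], [0, 0, -2, 0, 0, 0], [0, 0, -2, 0, 0, 0], [0, 0, -1, 0, 0, 0], [0, 0, -1, 0, 0, 0], [0, 0, 0, 0, 0, 0], [0, 0, 0, 0, 0, 0], [0, 0, 0, 0, 0, 0]]
  ]
}}

```text
t: 13.68
tool_pos: [0.5789, 0.0701, 0.0695]
orientation: [-1.125, 2.931, -0.001]
force: [-0.0, -0.3, 0.3]
opening: 0.0929
gripper_force: 0.0
```

Call:
{"api": "arm_command", "payload": {
  "deltas": [
    [[0, 0, 0, 0, 0, 0], [0, 0, 0, 0, 0, 0], [0, 0, 0, 0, 0, 0], [0, 0, 0, 0, 0, 0], [0, 0, 0, 0, 0, 0], [0, 0, 0, 0, 0, 0], [0, 0, 0, 0, 0, 0], [0, 0, 0, 0, 0, 0], [0, 0, 0, 0, 0, 0], [0, 0, 0, 0, 0, 0]]
  ],
  "gripper": -1,
  "squeeze": 15
}}

```text
t: 14.52
tool_pos: [0.5767, 0.0714, 0.068]
orientation: [1.126, -2.931, -0.004]
force: [-5.7, 5.9, 4.9]
opening: 0.0438
gripper_force: 15.0
```

```bash
cat > st.py <<'E'
from h import *
s=monitor.read_state(); R=cv2.Rodrigues(np.array(s["orientation"]))[0]
print(round(s["t"],2),"pos",np.round(s["tool_pos"],4),"F",np.round(s["force"],2),"T",np.round(s["wrist_torque"],3),"yaw",round(np.degrees(np.arctan2(-R[0,1],R[1,1])),2),"q6",round(s["q"][5],3),"op",round(s["opening"],4),s["gripper_force"])
E
python3 st.py
```

```text
14.52 pos [0.5767 0.0714 0.068 ] F [-5.71  5.87  4.91] T [1.106 0.977 0.026] yaw 42.03 q6 -2.271 op 0.0438 15.000547617673874
```

Call:
{"api": "arm_command", "payload": {
  "deltas": [
    [[-0.13, 0.14, 0, 0, 0, 0], [0, 0, 0, 0, 0, 0], [0, 0, 0, 0, 0, 0]]
  ]
}}

```text
t: 14.77
tool_pos: [0.5767, 0.0715, 0.0681]
orientation: [1.126, -2.933, -0.0]
force: [-0.3, 0.5, 0.3]
opening: 0.0436
gripper_force: 15.0
```

```bash
python3 st.py
```

```text
14.77 pos [0.5767 0.0715 0.0681] F [-0.31  0.54  0.27] T [0.26  0.036 0.009] yaw 42.0 q6 -2.269 op 0.0436 15.000010281801224
```

Call:
{"api": "arm_command", "payload": {
  "deltas": [
    [[0, 0, -0.04, 0, 0, -6], [0, 0, -0.04, 0, 0, -6], [0, 0, -0.04, 0, 0, -6], [0, 0, -0.04, 0, 0, -6], [0, 0, -0.04, 0, 0, -6], [0, 0, -0.04, 0, 0, -6], [0, 0, 0, 0, 0, 0]]
  ],
  "squeeze": 20
}}

```text
t: 15.35
tool_pos: [0.5765, 0.0719, 0.0656]
orientation: [0.157, -3.137, -0.001]
force: [-2.1, 3.1, 0.8]
opening: 0.0436
gripper_force: 20.0
```

```bash
python3 st.py
```

```text
15.35 pos [0.5765 0.0719 0.0656] F [-2.05  3.06  0.77] T [ 0.684  0.204 -0.094] yaw 5.72 q6 -1.636 op 0.0436 20.001468658447266
```

Call:
{"api": "arm_command", "payload": {
  "deltas": [
    [[-0.02, 0.04, -0.04, 0, 0, -6], [0, 0, -0.04, 0, 0, -6], [0, 0, -0.04, 0, 0, -6], [0, 0, 0, 0, 0, 0], [0, 0, 0, 0, 0, 0]]
  ]
}}

```text
t: 15.77
tool_pos: [0.5765, 0.0722, 0.0645]
orientation: [-0.32, -3.125, -0.001]
force: [-0.3, 4.5, -0.7]
opening: 0.0436
gripper_force: 20.0
```

```bash
python3 st.py
```

```text
15.77 pos [0.5765 0.0722 0.0645] F [-0.32  4.52 -0.74] T [ 0.81  -0.015 -0.062] yaw -11.68 q6 -1.331 op 0.0436 20.000514686107635
```

Call:
{"api": "arm_command", "payload": {
  "deltas": [
    [[0, 0, -0.04, 0, 0, -6], [0, 0, 0, 0, 0, 0], [0, 0, 0, 0, 0, 0]]
  ]
}}

```text
t: 16.02
tool_pos: [0.5765, 0.0722, 0.0641]
orientation: [-0.482, -3.104, -0.001]
force: [0.0, 5.9, -0.4]
opening: 0.0432
gripper_force: 20.0
```

```bash
python3 st.py
```

```text
16.02 pos [0.5765 0.0722 0.0641] F [ 0.03  5.87 -0.43] T [ 0.983 -0.105 -0.086] yaw -17.67 q6 -1.227 op 0.0432 20.00048518180847
```

Call:
{"api": "arm_command", "payload": {
  "deltas": [
    [[0, 0.12, 0, 0, 0, 0], [0, 0, 0, 0, 0, 0], [0, 0, -0.04, 0, 0, -6]]
  ]
}}

```text
t: 16.27
tool_pos: [0.5765, 0.0724, 0.0637]
orientation: [0.647, 3.074, -0.001]
force: [0.4, -0.2, -0.3]
opening: 0.0436
gripper_force: 20.0
```

```bash
python3 st.py
python3 - <<'E'
from h import *
I={n:eyes.read_camera(n) for n in("scene","side")}
a=I["scene"][190:300,250:360]; b=I["side"][250:360,300:440]
cv2.imwrite("pics/st6.png",cv2.resize(np.hstack([a,b]),None,fx=3.2,fy=3.2,interpolation=cv2.INTER_CUBIC))
E
```

```text
16.27 pos [0.5765 0.0724 0.0637] F [ 0.35 -0.2  -0.3 ] T [ 0.105 -0.089  0.049] yaw -23.75 q6 -1.119 op 0.0436 19.99155342578888
```

Call:
{"api": "arm_command", "payload": {
  "deltas": [
    [[0, 0, 0, 0, 0, 0], [0, 0, 0, 0, 0, 0]]
  ]
}}

```text
t: 16.53
tool_pos: [0.5765, 0.0725, 0.0637]
orientation: [0.648, 3.074, -0.001]
force: [0.5, -3.1, -1.4]
opening: 0.0433
gripper_force: 20.0
```

```bash
python3 st.py
```

```text
16.53 pos [0.5765 0.0725 0.0637] F [ 0.48 -3.06 -1.4 ] T [-0.311 -0.098 -0.033] yaw -23.82 q6 -1.118 op 0.0433 19.999819099903107
```

View pics/st6.png

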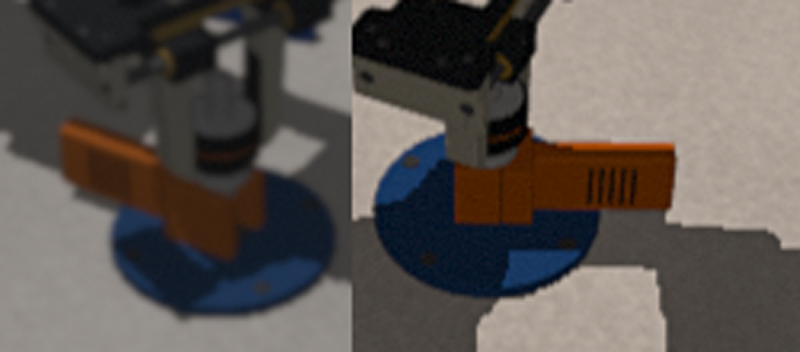

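The crops show the gripper on the collar and the fork undisturbed, with a small gap left. Now feeling for the touch, reading the torque as it moves.

Call:
{"api": "arm_command", "payload": {
  "deltas": [
    [[0, -0.06, -0.013, 0, 0, -2], [0, 0, -0.014, 0, 0, -2], [0, 0, -0.013, 0, 0, -2]]
  ]
}}

```text
t: 16.78
tool_pos: [0.5766, 0.0725, 0.0633]
orientation: [0.811, 3.035, 0.0]
force: [1.1, -0.3, -0.7]
opening: 0.0436
gripper_force: 20.0
```

```bash
sed -i 's/s\["gripper_force"\])/round(s["joint_torque"][5],3))/' st.py; python3 st.py
```

```text
16.78 pos [0.5766 0.0725 0.0633] F [ 1.06 -0.3  -0.69] T [ 0.06  -0.212  0.094] yaw -29.94 q6 -1.012 op 0.0436 -0.818
```

Call:
{"api": "arm_command", "payload": {
  "deltas": [
    [[0, 0, -0.013, 0, 0, -2], [0, 0, -0.014, 0, 0, -2], [0, 0, -0.013, 0, 0, -2]]
  ]
}}

```text
t: 17.03
tool_pos: [0.5766, 0.0725, 0.0629]
orientation: [0.969, 2.988, 0.0]
force: [0.6, 0.6, -2.2]
opening: 0.0432
gripper_force: 20.0
```

```bash
python3 st.py
```

```text
17.03 pos [0.5766 0.0725 0.0629] F [ 0.65  0.63 -2.16] T [ 0.119 -0.239  0.088] yaw -35.93 q6 -0.907 op 0.0432 -0.795
```

Call:
{"api": "arm_command", "payload": {
  "deltas": [
    [[0, 0, -0.013, 0, 0, -2], [0, 0, -0.014, 0, 0, -2], [0, 0, -0.013, 0, 0, -2]]
  ]
}}

```text
t: 17.28
tool_pos: [0.5767, 0.0726, 0.0625]
orientation: [1.124, 2.933, 0.001]
force: [1.3, 0.3, -1.7]
opening: 0.0434
gripper_force: 20.0
```

```bash
python3 st.py
```

```text
17.28 pos [0.5767 0.0726 0.0625] F [ 1.3   0.34 -1.67] T [ 0.189 -0.259  0.108] yaw -41.93 q6 -0.802 op 0.0434 -0.793
```

Call:
{"api": "arm_command", "payload": {
  "deltas": [
    [[0, 0, -0.013, 0, 0, -2], [0, 0, -0.014, 0, 0, -2], [0, 0, -0.013, 0, 0, -2]]
  ]
}}

```text
t: 17.53
tool_pos: [0.5767, 0.0726, 0.0621]
orientation: [1.276, 2.87, 0.001]
force: [1.5, -0.0, -2.3]
opening: 0.0435
gripper_force: 20.0
```

```bash
python3 st.py
```

```text
17.53 pos [0.5767 0.0726 0.0621] F [ 1.47 -0.04 -2.33] T [ 0.201 -0.364  0.08 ] yaw -47.93 q6 -0.697 op 0.0435 -0.792
```

Call:
{"api": "arm_command", "payload": {
  "deltas": [
    [[0, 0, -0.013, 0, 0, -2], [0, 0, -0.014, 0, 0, -2], [0, 0, -0.013, 0, 0, -2]]
  ]
}}

```text
t: 17.78
tool_pos: [0.5768, 0.0727, 0.0617]
orientation: [1.424, 2.8, 0.001]
force: [1.8, 1.0, -1.9]
opening: 0.0435
gripper_force: 20.0
```

```bash
python3 st.py
```

```text
17.78 pos [0.5768 0.0727 0.0617] F [ 1.83  0.98 -1.95] T [ 0.236 -0.432  0.032] yaw -53.93 q6 -0.593 op 0.0435 -0.79
```

Call:
{"api": "arm_command", "payload": {
  "deltas": [
    [[0.02, 0, -0.03, 0, 0, -2], [0, 0, -0.014, 0, 0, -2], [0, 0, -0.013, 0, 0, -2]]
  ]
}}

```text
t: 18.03
tool_pos: [0.5769, 0.0727, 0.0613]
orientation: [1.569, 2.722, 0.001]
force: [0.4, 0.4, -1.4]
opening: 0.0436
gripper_force: 20.0
```

```bash
python3 st.py
```

```text
18.03 pos [0.5769 0.0727 0.0613] F [ 0.45  0.43 -1.38] T [ 0.193 -0.239  0.06 ] yaw -59.93 q6 -0.488 op 0.0436 -0.798
```

Call:
{"api": "arm_command", "payload": {
  "deltas": [
    [[0, 0, -0.013, 0, 0, -2], [0, 0, -0.014, 0, 0, -2], [0, 0, -0.013, 0, 0, -2]]
  ]
}}

```text
t: 18.28
tool_pos: [0.577, 0.0728, 0.0609]
orientation: [1.709, 2.636, 0.001]
force: [0.1, 1.5, -1.4]
opening: 0.0436
gripper_force: 20.0
```

```bash
python3 st.py
```

```text
18.28 pos [0.577  0.0728 0.0609] F [ 0.09  1.52 -1.38] T [ 0.246 -0.243  0.1  ] yaw -65.93 q6 -0.383 op 0.0436 -0.796
```

Call:
{"api": "arm_command", "payload": {
  "deltas": [
    [[0, 0.02, -0.013, 0, 0, -2], [0, 0, -0.014, 0, 0, -2], [0, 0, -0.013, 0, 0, -2]]
  ]
}}

```text
t: 18.53
tool_pos: [0.577, 0.0728, 0.0605]
orientation: [1.845, 2.542, 0.001]
force: [1.3, 0.9, -1.7]
opening: 0.0435
gripper_force: 20.0
```

```bash
python3 st.py
```

```text
18.53 pos [0.577  0.0728 0.0605] F [ 1.34  0.93 -1.68] T [ 0.105 -0.303  0.075] yaw -71.93 q6 -0.278 op 0.0435 -0.793
```

Call:
{"api": "arm_command", "payload": {
  "deltas": [
    [[0, 0, -0.013, 0, 0, -2], [0, 0, -0.014, 0, 0, -2], [0, 0, -0.013, 0, 0, -2]]
  ]
}}

```text
t: 18.78
tool_pos: [0.5771, 0.0729, 0.0602]
orientation: [1.975, 2.442, 0.001]
force: [1.1, 0.8, -0.1]
opening: 0.0434
gripper_force: 20.0
```

```bash
python3 st.py
```

```text
18.78 pos [0.5771 0.0729 0.0602] F [ 1.13  0.76 -0.12] T [ 0.143 -0.346  0.104] yaw -77.92 q6 -0.174 op 0.0434 -0.73
```

Call:
{"api": "arm_command", "payload": {
  "deltas": [
    [[0, 0, -0.007, 0, 0, -1], [0, 0, -0.007, 0, 0, -1], [0, 0, -0.006, 0, 0, -1]]
  ]
}}

```text
t: 19.03
tool_pos: [0.5772, 0.0728, 0.06]
orientation: [2.039, 2.389, 0.001]
force: [2.2, 1.5, -0.2]
opening: 0.0437
gripper_force: 20.0
```

```bash
python3 st.py
```

```text
19.03 pos [0.5772 0.0728 0.06  ] F [ 2.18  1.45 -0.18] T [ 0.215 -0.531  0.231] yaw -80.98 q6 -0.12 op 0.0437 -0.285
```

Call:
{"api": "arm_command", "payload": {
  "deltas": [
    [[0, 0, -0.006, 0, 0, -1], [0, 0, -0.007, 0, 0, -1]]
  ]
}}

```text
t: 19.2
tool_pos: [0.5772, 0.0728, 0.0599]
orientation: [2.082, 2.352, 0.001]
force: [2.7, 2.5, -2.1]
opening: 0.0438
gripper_force: 20.0
```

```bash
python3 st.py
```

```text
19.2 pos [0.5772 0.0728 0.0599] F [ 2.75  2.53 -2.1 ] T [ 0.335 -0.703  0.203] yaw -83.05 q6 -0.084 op 0.0438 -0.257
```

Call:
{"api": "arm_command", "payload": {
  "deltas": [
    [[-0.03, -0.03, -0.007, 0, 0, -1], [0, 0, -0.007, 0, 0, -1]]
  ]
}}

```text
t: 19.37
tool_pos: [0.5772, 0.0728, 0.0598]
orientation: [2.123, 2.315, 0.003]
force: [5.1, 4.1, -2.6]
opening: 0.0435
gripper_force: 20.0
```

```bash
python3 st.py
```

```text
19.37 pos [0.5772 0.0728 0.0598] F [ 5.11  4.13 -2.62] T [ 0.509 -0.943  0.236] yaw -85.06 q6 -0.05 op 0.0435 -0.214
```

Call:
{"api": "arm_command", "payload": {
  "deltas": [
    [[0, 0, -0.007, 0, 0, -1]]
  ]
}}

```text
t: 19.45
tool_pos: [0.5772, 0.0728, 0.0597]
orientation: [2.143, 2.296, 0.003]
force: [4.9, 3.9, -2.3]
opening: 0.044
gripper_force: 20.0
```

```bash
python3 st.py
```

```text
19.45 pos [0.5772 0.0728 0.0597] F [ 4.91  3.95 -2.34] T [ 0.605 -0.972  0.277] yaw -86.07 q6 -0.032 op 0.044 -0.192
```

Call:
{"api": "arm_command", "payload": {
  "deltas": [
    [[0.09, 0.08, -0.03, 0, 0, 0], [0, 0, 0, 0, 0, 0], [0, 0, 0, 0, 0, 0], [0, 0, 0, 0, 0, 0]]
  ]
}}

```text
t: 19.78
tool_pos: [0.5773, 0.0728, 0.0596]
orientation: [2.142, 2.297, -0.001]
force: [-2.0, 0.1, 4.9]
opening: 0.0433
gripper_force: 20.0
```

```bash
python3 st.py
```

```text
19.78 pos [0.5773 0.0728 0.0596] F [-2.03  0.1   4.95] T [-0.093  0.21   0.095] yaw -86.0 q6 -0.032 op 0.0433 0.087
```

Call:
{"api": "arm_command", "payload": {
  "deltas": [
    [[0, 0, 0.03, 0, 0, 0], [0, 0, 0, 0, 0, 0], [0, 0, 0, 0, 0, 0]]
  ]
}}

```text
t: 20.03
tool_pos: [0.5773, 0.0729, 0.0596]
orientation: [2.143, 2.297, -0.0]
force: [-1.8, -0.7, 5.0]
opening: 0.0435
gripper_force: 20.0
```

```bash
python3 st.py
```

```text
20.03 pos [0.5773 0.0729 0.0596] F [-1.79 -0.74  4.99] T [-0.249  0.242  0.102] yaw -86.0 q6 -0.032 op 0.0435 0.091
```

Call:
{"api": "arm_command", "payload": {
  "deltas": [
    [[0, 0, 0, 0, 0, 0], [0, 0, 0, 0, 0, 0], [0, 0, 0, 0, 0, 0], [0, 0, 0, 0, 0, 0], [0, 0, 0, 0, 0, 0], [0, 0, 0, 0, 0, 0], [0, 0, 0, 0, 0, 0], [0, 0, 0, 0, 0, 0]]
  ],
  "gripper": 1
}}

```text
t: 20.7
tool_pos: [0.5773, 0.0731, 0.0594]
orientation: [-2.143, -2.297, -0.0]
force: [0.0, -0.1, -0.2]
opening: 0.0908
gripper_force: 0.0
```

Call:
{"api": "arm_command", "payload": {
  "deltas": [
    [[0, 0, 1, 0, 0, 0], [0, 0, 2, 0, 0, 0], [0, 0, 2, 0, 0, 0], [0, 0, 2, 0, 0, 0], [0, 0, 2, 0, 0, 0], [0, 0, 3, 0, 0, 0], [-3, 0, 3, 0, 0, 0], [-3, 0, 0, 0, 0, 0], [-3, 0, 0, 0, 0, 0], [0, 0, 0, 0, 0, 0], [0, 0, 0, 0, 0, 0], [0, 0, 0, 0, 0, 0]]
  ]
}}

```text
t: 21.7
tool_pos: [0.4885, 0.0731, 0.2099]
orientation: [2.142, 2.297, 0.002]
force: [0.5, -0.6, 0.5]
opening: 0.0929
gripper_force: 0.0
```

```bash
python3 st.py
python3 - <<'E'
from h import *
I={n:eyes.read_camera(n) for n in("scene","side")}
a=I["scene"][190:300,250:360]; b=I["side"][250:360,300:440]
cv2.imwrite("pics/st7.png",cv2.resize(np.hstack([a,b]),None,fx=3.2,fy=3.2,interpolation=cv2.INTER_CUBIC))
E
```

```text
21.7 pos [0.4885 0.0731 0.2099] F [ 0.5 -0.6  0.5] T [-0.007  0.011 -0.001] yaw -86.0 q6 -0.025 op 0.0929 0.001
```

View pics/st7.png

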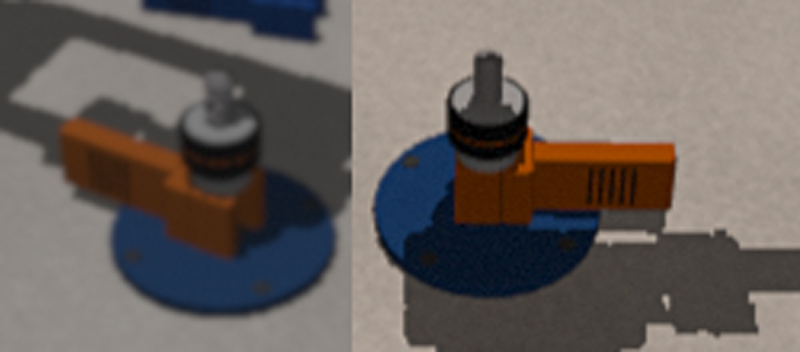

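The last crops show the collar sitting on the fork, which is still home on the post, and the gripper clear. Handing in.

```bash
python3 -c "
from plant import ticket; print(ticket.close_job())"
```

```text
the job is handed in; nothing more can be done
None
```

Job handed in at about 22 s: the orange fork is home on the post and the collar is snug on it, at an estimated 11–19 N judged from the turning torque and angle; the gripper is clear, and nothing else was touched.

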